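# Set the resin-curing timer and start it

### The job

Set the curing timer: with a fingertip against the lug on the black dial, push the dial round clockwise, without pinching the lug, until its white index mark lines up with the orange setpoint pointer, to within half a scale division (5 degrees). Then push the red start switch fully over, away from the robot, to its stop at the green stripe. Leave the dial at its setting, and leave everything else on the bench where it stands.

Things in the scene. Friction and masses are not known exactly. Their poses are not given: they have to be found in the camera images.
- control_box: grey timer control box, fixed to the table, 210 mm (its x) by 360 mm (its y) by 50 mm tall; origin: centre of its underside. Its +x points away from the robot, +y to the robot's left (turned by up to 0.35 rad). Dial in its left half, start switch in its right half.
- dial_center (a point): point on the dial's vertical axis at the height of the dial's flat top face (66 mm above the table). The dial is a black disc 124 mm across; around it lies a white scale ring, 172 mm across, 54 mm above the table, with black lines every 10 degrees.
- dial (a joint): angle of the dial in rad, growing as the dial turns CLOCKWISE seen from above; at 0 the index mark points along the control box's +x. It turns from -2.3 to 1.6 between stops; about 0.06 N m of friction, no spring, stays where it is left. It always starts anticlockwise of the setpoint, so it has to be turned clockwise (0.7 to 2.8 rad).
- index_mark (a point): outer end of the dial's white index line (5 mm wide, 14 mm long, on the dial's top face just outside the lug), 63 mm from the dial axis; turns with the dial
- setpoint_mark (a point): inner tip of the orange setpoint rider, a fixed 7 mm wide pointer with a wider orange block at its outer end, lying on the white scale ring, its top 59 mm above the table; this point is 63 mm from the dial axis, so that it lies directly beside or at the index mark point when the two are lined up
- lug_center (a point): middle of the finger lug, an upright block standing on the dial, 36 mm from the dial axis in line with the index mark: 28 mm long radially, 20 mm thick (tangentially), rising 26 mm above the dial's face to 92 mm above the table; grey core with a blue plate on each flank. This point is 79 mm above the table. Push on a flank to turn the dial.
- lug_ccw: blue plate on the lug's anticlockwise flank (seen from above), 24 mm radially, 6 mm thick, 22 mm tall; the face to push on for turning clockwise. Origin: centre of the plate, 7 mm from the lug's middle plane
- lug_cw: the same plate on the clockwise flank
- start_switch (a joint): travel of the red start switch in m: 0 off (nearest the robot), 0.035 at its stop by the green stripe. It slides along the control box's +x, about 2.5 N of friction, no spring, stays where it is left.
- switch_tab (a point): middle of the red switch tab: 16 mm along its travel, 24 mm across, 22 mm tall, standing on a black plate whose top is 52 mm above the table; this point is 63 mm above the table
- jar_teal: green pigment jar with black cap, 44 mm across, 50 mm tall, standing on top of the control box at its right rear corner; origin: centre of its underside
- jar_amber: amber jar with black cap, 44 mm across, 50 mm tall, on the table just left of the control box; origin: centre of its underside
- jar_lid: loose black disc lid, 50 mm across, 12 mm tall, on the table left of the control box; origin: centre of its underside
- tape_measure: yellow and black tape measure, 78 x 42 mm, 62 mm tall, on the table right of the control box; origin: centre of its underside
- mixing_cup: white open cup, 90 mm across, 120 mm tall, on the table well to the left; origin: centre of its underside
- offcut: pale wood offcut, 130 x 60 mm, 30 mm tall, on the table well to the right; origin: centre of its underside
- spatula: spatula lying across the table beyond the control box; origin: underside, about mid-length

How it is judged:
On the way, in this order (a step that is already met when the one before it is completed fails the run):
1. the dial's index mark is lined up with the setpoint and at rest, the switch still off (horizontal distance between index_mark and setpoint_mark below 0.0055 m and velocity of joint dial between -0.05 and 0.05 rad/s and value of joint start_switch below 0.008 m), for 0.3 s.
2. the start switch is pushed fully over, the dial still at its setting (value of joint start_switch above 0.032 m and horizontal distance between index_mark and setpoint_mark below 0.0055 m), for 0.2 s.
At the end, for the whole second after the job is handed in: The index mark point is within 5.5 mm (5 degrees at 63 mm radius) of the setpoint point seen from above, the dial at rest, the start switch within 3 mm of its far stop, and every loose thing within 15 mm of where it stood (all of step 2 and velocity of joint dial between -0.05 and 0.05 rad/s and distance of each of jar_teal, jar_amber, jar_lid, tape_measure, mixing_cup, offcut, spatula from where it was at the start of the episode below 0.015 m); the robot touches nothing.
It fails at once if the lug is pinched (fingers press on both blue flanks at once) (contact force between the fingers and lug_ccw above 1 N and contact force between the fingers and lug_cw above 1 N).
It fails at once if a loose thing on the bench or box is displaced or lifted by more than 15 mm (distance of any of jar_teal, jar_amber, jar_lid, tape_measure, mixing_cup, offcut, spatula from where it was at the start of the episode above 0.015 m).
It also fails if it takes over 45 s, if anything falls off the work surface, if the arm or the gripper's body presses on something with over 40 N, if the wrist force passes 120 N, or if a joint passes its speed limit or range.

### The arm

A 6-joint arm with a two-finger parallel gripper is mounted at the origin on the work surface. World frame = base frame: x ahead of the robot, y to its left, z up, the work surface at z = 0. Lengths are in m, angles in rad, forces in N, time in s.
With the tool pointing down it reaches from about 0.25 to 0.775 m from the base axis. Payload 4 kg.
Tool frame: the origin (TCP) lies at the very end of the fingers, on their centre line; the grasp point (between the pads) lies 19 mm behind it; z points along the fingers, y is the direction in which the jaws open and shut (so a half turn about z gives the same grasp; the last joint's range is limited). The gripper opens to 94 mm and grips with 3 to 60 N. Pads are 16 mm wide; open, the fingers measure 119 mm over their backs; the gripper's body (75 mm by 177 mm) begins 78 mm behind the grasp point.
Start: joints at [-1.414, 0.087, 1.371, -0, 1.684, -0.103], TCP at [0.141, -0.532, 0.206] pointing down, gripper open.
Joint ranges: [-3.1, 3.1], [-0.76, 2.03], [0.27, 2.55], [-1.08, 4.22], [0.17, 2.65], [-2.57, 2.57]. Speed limits (rad/s): [2.79, 2.79, 3.14, 3.14, 3.14, 3.14].

### API

Orientations are given as [roll, pitch, yaw] about the fixed x, y, z axes, in that order (R = Rz(yaw) Ry(pitch) Rx(roll)).
In Python, from bench import robot, cams, models gives the robot as it stands.
- The arm moves only by the tool step_arm, never from a script. Its argument "series" is a list of rows, each a list of 5 numbers: the gripper command: -1 is shut, 1 is fully open, values between are in proportion, then the shift along the tool's x, y, z in mm, then the turn about the tool's z in degrees. A call has 1 to 20 rows; each row is the pose to reach, as a shift and turn from the pose commanded when the call began, along the tool's axes at that moment; what a row does not reach only later rows make up. A row lasts 1/8 s, in which the tool goes at most 62.5 mm and 10.7 degrees, less where a joint would pass 70% of its speed; a pose out of reach is approached as far as the arm can. A call with a gripper value outside its range is refused whole. The fingers move at their own pace and stop on an object; the grip force is fixed at half the most. Time passes only in rows, so rows that repeat a pose let the fingers close. It gives the time, the measured TCP pose, the force and the opening at its end, in the units of the state.
- robot.get_obs(): the state, without advancing time (a new reading comes with each control period).
- cams.snapshot(name): name is "scene" or "side" or "wrist"; returns a dict with "pixels" (400x640x3 uint8, red, green, blue), "fov_y" (degrees; the focal length in pixels is half the picture's height over the tangent of half this angle, whatever the lens; pixels are square), "cx", "cy" (the principal point, pixels), "R" (3x3) and "t" (3): a world point X has camera coordinates R X + t. Camera axes: x right, y down, z forward; pixel columns grow to the right and rows downward; lengths in m; the calibration is good to about 2 mm. The wrist camera is an equidistant fisheye: a pixel r from the principal point sees the ray r / f radians off the axis. A picture is of the moment at which its call begins. There is no depth.
- robot.close_job(): hands the job in, once; it reports no verdict.
Trained networks look in a picture, given as the dict that the camera call returned (one of the last four; its "shot" number tells which), for a name from the list of things; names that differ only in an ending like _2 or _b are one class to them, and where a whole thing is asked for, a point or a joint stands for the part that bears it (a point fixed in the world has none). Each returns a list of dicts, best first, with "p" (0 to 1); they miss things now and then, are a little off and sometimes report something else, mostly with a low value. They report only what shows in the picture. A call takes as long as a camera call.
- models.find_in(picture, label): "position" ([x, y, z] in m, in world coordinates, good to about 4 mm: the middle of the surface that is visible of it).
- models.pinpoint(picture, label): "position" ([x, y, z] in m, in world coordinates, good to about 4 mm: a listed point, or the origin of a listed thing).
The state is a dict: "time": time; "joint_positions": joint angles; "qvel": joint speeds; "joint_torque": joint torques, N m; "tool_pos": TCP position; "ee_rot": TCP orientation; "wrist_force": force on the tool from outside, world axes, zero at the start; "wrist_torque": the same for the moment, N m; "width": finger opening in m.
Only numpy, scipy, OpenCV 4.12 (cv2) and the standard library are available. Lean on these libraries where they do the work, as an engineer would, in place of code of your own. Each camera call takes 0.05 s, during which the arm holds its last target. There are 200 camera calls.

## Working session

There is one attempt and no reset: what is moved stays moved. The work goes in short steps, Python scripts to look and compute and a tool call to move; the robot and the scene stay as the last step left them, time stands still between calls to the robot, and variables do not carry over. Pictures are saved under pics/ and viewed, about 8 in all and at most 12, crops included, and the job is handed in when it is done.

Besides the shell and the picture viewer there is one more tool, called after "Emit:" as name(argument=value, ...), one argument or row to a line, values as JSON. step_arm: Moves the arm, as the interface text tells. Its arguments: {"type":"object","properties":{"series":{"type":"array","items":{"type":"array","items":{"type":"number"}}}},"required":["series"]}

```bash
mkdir -p pics; cat > h.py <<'E'
import numpy as np, cv2
from bench import robot, cams, models
def proj(c,X):
    p=np.array(c["R"])@np.array(X)+np.array(c["t"]); f=200/np.tan(np.radians(c["fov_y"])/2)
    return c["cx"]+f*p[0]/p[2], c["cy"]+f*p[1]/p[2]
def back(c,u,v,z,fish=False):
    f=200/np.tan(np.radians(c["fov_y"])/2); a,b=(u-c["cx"])/f,(v-c["cy"])/f
    if fish:
        r=np.hypot(a,b); d=np.array([a/r*np.sin(r),b/r*np.sin(r),np.cos(r)]) if r>0 else np.array([0,0,1.])
    else: d=np.array([a,b,1])
    R=np.array(c["R"]); o=-R.T@np.array(c["t"]); d=R.T@d
    return o+d*(z-o[2])/d[2]
def save(c,n,crop=None,s=1):
    im=c["pixels"][:,:,::-1]
    if crop: im=im[crop[1]:crop[3],crop[0]:crop[2]]
    cv2.imwrite("pics/"+n,cv2.resize(im,None,fx=s,fy=s,interpolation=cv2.INTER_CUBIC))
E
python3 - <<'E'
from h import *
o=robot.get_obs(); print(o["time"],o["tool_pos"],o["ee_rot"],o["width"])
for n in ("scene","side"):
    c=cams.snapshot(n); save(c,n+"0.png")
    print(n,-np.array(c["R"]).T@c["t"])
    for l in "control_box dial_center index_mark setpoint_mark lug_center lug_ccw switch_tab jar_teal jar_amber tape_measure".split():
        r=models.pinpoint(c,l); print(l,[(np.round(x["position"],3).tolist(),round(x["p"],2)) for x in r[:2]])
E
```

```text
0.0 [ 0.1412079  -0.53100848  0.2043151 ] [-3.13943662e+00 -2.41205889e-04  2.59841181e-01] 0.0940745719978425
scene [ 1.14854911 -0.63650979  1.35523209]
control_box [([0.549, 0.041, 0.002], 0.67)]
dial_center [([0.539, 0.118, 0.066], 0.74)]
index_mark [([0.522, 0.182, 0.066], 0.63)]
setpoint_mark [([0.583, 0.077, 0.064], 0.38)]
lug_center [([0.531, 0.154, 0.078], 0.85), ([0.601, 0.294, -0.0], 0.39)]
lug_ccw []
switch_tab [([0.531, -0.022, 0.057], 0.51)]
jar_teal [([0.604, -0.099, 0.048], 0.71), ([0.603, 0.291, 0.001], 0.29)]
jar_amber [([0.6, 0.294, 0.005], 0.58)]
tape_measure [([0.548, -0.222, -0.0], 0.78)]
side [-0.00917332  0.7981075   0.78893942]
control_box [([0.545, 0.042, -0.0], 0.62)]
dial_center [([0.537, 0.12, 0.066], 0.61), ([0.582, 0.076, 0.067], 0.57)]
index_mark [([0.518, 0.178, 0.065], 0.83), ([0.545, -0.218, -0.0], 0.16)]
setpoint_mark [([0.58, 0.077, 0.065], 0.38)]
lug_center [([0.524, 0.159, 0.08], 0.6)]
lug_ccw [([0.518, 0.153, 0.077], 0.38)]
switch_tab [([0.533, -0.02, 0.062], 0.52)]
jar_teal [([0.714, 0.131, 0.002], 0.57), ([0.609, -0.1, 0.055], 0.45)]
jar_amber [([0.598, 0.292, 0.003], 0.85)]
tape_measure [([0.548, -0.22, -0.001], 0.86), ([0.712, 0.13, 0.003], 0.73)]
```

View pics/scene0.png

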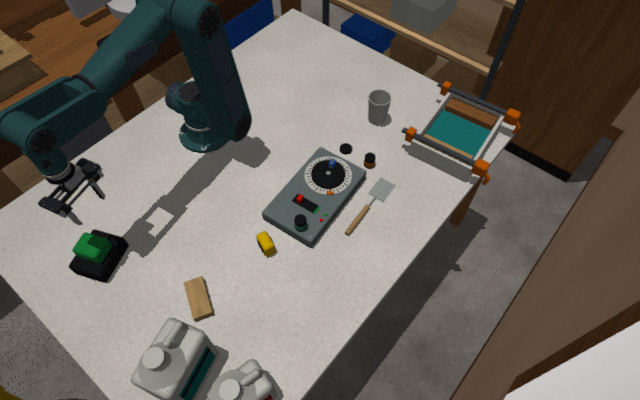

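View pics/side0.png

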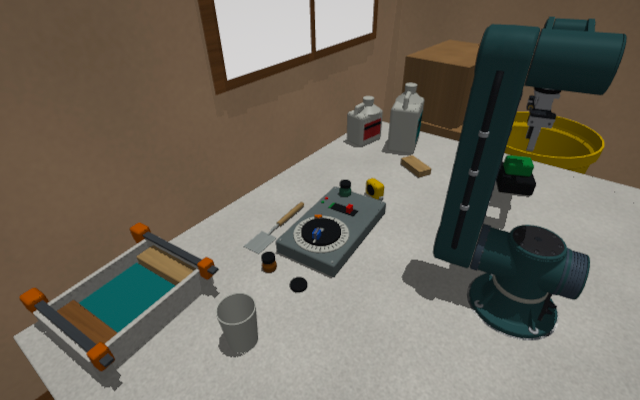

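The scene view shows the dial at about (327,174), blue lug (333,162), orange pointer (331,193) and red switch (299,198); the side view agrees with the networks. The dial has to turn about 150° clockwise. I'll shut the gripper and go to a hover point on the lug's anticlockwise side, facing it with tool −x.

Emit:
step_arm(
  series=[
    [-1,32,-35,0,-9],
    [-1,64,-70,0,-18],
    [-1,96,-106,0,-27],
    [-1,128,-141,0,-36],
    [-1,159,-176,0,-45],
    [-1,191,-211,0,-54],
    [-1,223,-246,0,-63],
    [-1,255,-282,0,-72],
    [-1,287,-317,0,-81],
    [-1,319,-352,0,-90],
    [-1,351,-387,0,-99],
    [-1,383,-423,0,-108],
    [-1,415,-458,0,-117],
    [-1,446,-493,0,-126],
    [-1,478,-528,0,-135],
    [-1,510,-563,0,-144],
    [-1,510,-563,0,-153],
    [-1,510,-563,0,-162],
    [-1,510,-563,0,-170],
    [-1,510,-563,0,-170],
  ],
)

```text
time: 3.6
tool_pos: [0.4895, 0.1436, 0.2054]
ee_rot: [-3.142, 0.0, -3.058]
wrist_force: [1.5, 0.1, -0.3]
width: 0.0004
```

```bash
python3 - <<'E'
from h import *
o=robot.get_obs(); print(o["time"],o["tool_pos"],o["ee_rot"],o["width"],o["joint_positions"])
c=cams.snapshot("wrist"); save(c,"w1.png")
print(c["fov_y"],c["cx"],c["cy"],-np.array(c["R"]).T@c["t"])
for l in "dial_center index_mark setpoint_mark lug_center lug_ccw switch_tab jar_teal control_box".split():
    r=models.pinpoint(c,l); print(l,[(np.round(x["position"],4).tolist(),round(x["p"],2)) for x in r[:2]])
E
```

```text
3.6 [0.4895366  0.14363367 0.20544138] [-3.14151911e+00  6.74189270e-06 -3.05788038e+00] 0.0004263923103191918 [ 1.74277142e-01 -1.73842806e-03  1.46312307e+00 -7.42929563e-05
  1.68020795e+00 -1.48023957e+00]
65.70646984690485 322.8937118119706 197.30307815528786 [0.41954808 0.13827291 0.38421623]
dial_center []
index_mark [([0.5235, 0.1828, 0.0651], 0.7), ([0.5201, 0.158, 0.077], 0.52)]
setpoint_mark [([0.6043, -0.1037, 0.0457], 0.3)]
lug_center [([0.5282, 0.1551, 0.0795], 0.77), ([0.5296, -0.0296, 0.0665], 0.72)]
lug_ccw [([0.517, 0.161, 0.0763], 0.58), ([0.6006, 0.2915, -0.0016], 0.36)]
switch_tab [([0.5287, -0.0298, 0.0666], 0.81)]
jar_teal [([0.606, -0.1051, 0.0455], 0.83), ([0.5244, 0.1831, 0.0666], 0.57)]
control_box [([0.5465, 0.0438, 0.001], 0.95)]
```

View pics/w1.png

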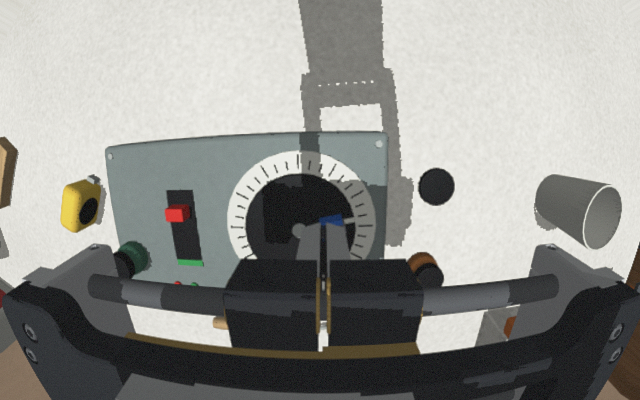

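The wrist view shows the dial round (300,229), the blue ccw plate at (332,221), and the red switch (177,214) with the green stripe at (190,263). The fingers hide the orange rider. Next I'll refine the centre with a ring fit, and the rider from the earlier scene and side pictures.

```bash
cat > m.py <<'E'
from h import *
from scipy.optimize import least_squares
def ringfit(c,im,g,fish):
    # dark->white edges of ring: back-project white pixels to ring plane, outermost per sector
    w=(im.min(2)>90)&((im.max(2).astype(int)-im.min(2))<40)
    v,u=np.nonzero(w); P=[back(c,a,b,.054,fish)[:2] for a,b in zip(u,v) if np.hypot(*(back(c,a,b,.054,fish)[:2]-g))<.084]
    return np.array(P)
def orange(c,im,z,g,fish=False):
    h=cv2.cvtColor(im,cv2.COLOR_RGB2HSV); m=(h[...,0]>5)&(h[...,0]<20)&(h[...,1]>170)&(h[...,2]>90)
    v,u=np.nonzero(m); P=np.array([back(c,a,b,z,fish)[:2] for a,b in zip(u,v)])
    k=np.hypot(*(P-g).T)<.10; return P[k],u[k],v[k]
E
python3 - <<'E'
from m import *
g=np.array([.538,.119])
W=cams.snapshot("wrist")
for n in("scene","side","wrist"):
    c=W if n=="wrist" else cams.snapshot(n); fish=n=="wrist"
    im=c["pixels"] if fish else cv2.imread(f"pics/{n}0.png")[:,:,::-1].copy()
    # white ring: rays on z=.054 sampled polar, find centre maximising ring-mean minus outside/inside
    f=200/np.tan(np.radians(c["fov_y"])/2); gray=cv2.GaussianBlur(im.min(2),(0,0),.7).astype(np.float32)
    def smp(P):
        p=np.array(c["R"])@P.T+np.array(c["t"])[:,None]
        if fish:
            rr=np.hypot(p[0],p[1]); th=np.arctan2(rr,p[2]); u=c["cx"]+f*th*p[0]/rr; v=c["cy"]+f*th*p[1]/rr
        else: u,v=c["cx"]+f*p[0]/p[2],c["cy"]+f*p[1]/p[2]
        return cv2.remap(gray,u.astype(np.float32)[None],v.astype(np.float32)[None],cv2.INTER_LINEAR)[0]
    a=np.radians(np.arange(0,360,3)+.7)
    def sc(x,y):
        r=lambda R:np.median(smp(np.c_[x+R*np.cos(a),y+R*np.sin(a),0*a+.054])-smp(np.c_[x+(R+.006)*np.cos(a),y+(R+.006)*np.sin(a),0*a+.054])) 
        d=smp(np.c_[x+.083*np.cos(a),y+.083*np.sin(a),0*a+.054])-smp(np.c_[x+.089*np.cos(a),y+.089*np.sin(a),0*a+.054])
        return np.clip(d,-30,60).mean()
    G=[(sc(x,y),x,y) for x in np.arange(.526,.552,.001) for y in np.arange(.107,.133,.001)]
    G.sort(reverse=True); T=np.array(G[:8]); print(n,"ring centre",T[:,1:].mean(0),T[0],T[:,1:].std(0))
    P,u,v=orange(c,im,.059,g,fish)
    if len(P):
        d=P-T[:,1:].mean(0); r=np.hypot(*d.T); print("orange",len(P),"r",r.min(),r.max(),"ang",np.degrees(np.arctan2(*d.mean(0)[::-1])),P.mean(0))
    h=cv2.cvtColor(im,cv2.COLOR_RGB2HSV); m=(h[...,0]>100)&(h[...,0]<130)&(h[...,1]>120)&(h[...,2]>60)
    vv,uu=np.nonzero(m); P=np.array([back(c,a_,b_,.092,fish)[:2] for a_,b_ in zip(uu,vv)]).reshape(-1,2); P=P[np.hypot(*(P-g).T)<.08]
    print("blue",len(P),P.mean(0) if len(P) else 0)
E
```

```text
scene ring centre [0.535875 0.122125] [33.3069725  0.536      0.122    ] [0.00078062 0.00078062]
orange 22 r 0.06791617661263785 0.08983911316744969 ang -46.09034604113186 [0.59221114 0.06360283]
blue 32 [0.53190249 0.14973994]
side ring centre [0.5375 0.1205] [34.96832657  0.537       0.121     ] [0.00086603 0.00086603]
orange 17 r 0.0713568579220338 0.08424920102315774 ang -45.39946416477368 [0.59248277 0.06474516]
blue 51 [0.51721064 0.1663809 ]
wrist ring centre [0.536875 0.122125] [35.53470993  0.537       0.123     ] [0.00078062 0.00078062]
blue 193 [0.51467635 0.15514332]
```

Emit:
step_arm(
  series=[
    [-1,-3,5,30,-9.5],
    [-1,-3,5,70,-9.5],
    [-1,-3,5,105,-9.5],
    [-1,-3,5,125,-9.5],
    [-1,-3,5,131,-9.5],
    [-1,-3,5,131,-9.5],
  ],
)

```text
time: 4.95
tool_pos: [0.4923, 0.1488, 0.0747]
ee_rot: [-3.141, 0.0, -2.891]
wrist_force: [-0.5, -0.4, -0.8]
width: 0.0005
```

```bash
python3 - <<'E'
from h import *
o=robot.get_obs(); print(o["time"],o["tool_pos"],o["ee_rot"],o["wrist_force"])
c=cams.snapshot("wrist"); save(c,"w2.png",(160,100,480,340),2)
for l in "dial_center index_mark lug_center lug_ccw".split():
    r=models.pinpoint(c,l); print(l,[(np.round(x["position"],4).tolist(),round(x["p"],2)) for x in r[:2]])
# arc plan in tool axes of this pose
C=np.array([.5367,.1215]); yaw=o["ee_rot"][2]; ex=np.array([np.cos(yaw),np.sin(yaw)]); ey=np.array([np.sin(yaw),-np.cos(yaw)])
p0=np.array(o["tool_pos"][:2]); t0=104.5
for th in list(range(0,141,10)):
    a=np.radians(t0-th); P=C+.038*np.array([np.cos(a),np.sin(a)])-.018*np.array([np.sin(a),-np.cos(a)])
    d=(P-p0)*1000; print(th,round(d@ex,1),round(d@ey,1))
E
```

```text
4.95 [0.49229228 0.14880646 0.07472064] [-3.14147301e+00  1.70827921e-04 -2.89054218e+00] [-0.54768586 -0.38604144 -0.78946149]
dial_center []
index_mark []
lug_center [([0.5511, -0.217, -0.002], 0.58)]
lug_ccw [([0.4883, 0.2868, -0.0016], 0.7), ([0.5469, 0.045, -0.0011], 0.3)]
0 -18.2 0.5
10 -25.0 3.0
20 -32.2 4.4
30 -39.6 4.4
40 -46.8 3.2
50 -53.7 0.8
60 -60.1 -2.8
70 -65.7 -7.5
80 -70.5 -13.1
90 -74.2 -19.4
100 -76.8 -26.3
110 -78.1 -33.5
120 -78.1 -40.8
130 -76.9 -48.0
140 -74.5 -54.9
```

View pics/w2.png

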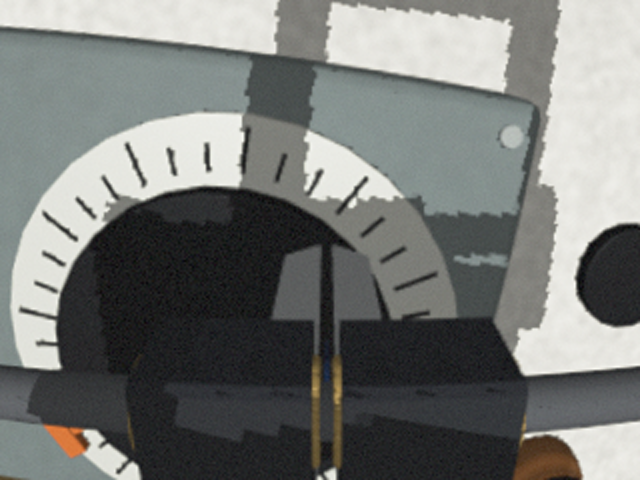

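The fingers stand on the dial in front of the lug (lug hidden behind them), with the orange rider visible at crop (68,440). Now I'll push about 110° along the arc.

Emit:
step_arm(
  series=[
    [-1,-8,0,0,0],
    [-1,-14,0.5,0,0],
    [-1,-18,0.5,0,0],
    [-1,-21.5,2,0,5],
    [-1,-25,3,0,10],
    [-1,-28.5,4,0,15],
    [-1,-32.2,4.4,0,20],
    [-1,-36,4.5,0,25],
    [-1,-39.6,4.4,0,30],
    [-1,-46.8,3.2,0,40],
    [-1,-53.7,0.8,0,50],
    [-1,-60.1,-2.8,0,60],
    [-1,-65.7,-7.5,0,70],
    [-1,-70.5,-13.1,0,80],
    [-1,-74.2,-19.4,0,90],
    [-1,-75.7,-22.8,0,95],
    [-1,-76.8,-26.3,0,100],
    [-1,-77.5,-30,0,105],
    [-1,-78.1,-33.5,0,110],
    [-1,-78.1,-33.5,0,110],
  ],
)

```text
time: 7.7
tool_pos: [0.5772, 0.1365, 0.0745]
ee_rot: [3.14, -0.002, 1.474]
wrist_force: [2.7, 2.8, -1.6]
width: 0.0005
```

```bash
python3 - <<'E'
from m import *
o=robot.get_obs(); print(o["time"],o["tool_pos"],o["ee_rot"],o["wrist_force"],o["joint_positions"])
c={n:cams.snapshot(n) for n in("scene","side","wrist")}
a=c["scene"]["pixels"][130:240,260:400]; b=c["side"]["pixels"][180:290,250:390]
w=c["wrist"]["pixels"][60:380,80:560]
k=lambda i,s:cv2.resize(i,s,interpolation=cv2.INTER_CUBIC)
cv2.imwrite("pics/m3.png",np.vstack([np.hstack([k(a,(400,300)),k(b,(400,300))]),k(w,(800,300))])[:,:,::-1])
for n in c:
  for l in "index_mark setpoint_mark lug_center".split():
    r=models.pinpoint(c[n],l); print(n,l,[(np.round(x["position"],4).tolist(),round(x["p"],2)) for x in r[:2]])
E
```

```text
7.7 [0.57722258 0.13654597 0.07448411] [ 3.13964653e+00 -1.82624838e-03  1.47380409e+00] [ 2.7421056   2.75723381 -1.58012091] [1.35930712e-01 2.39964690e-01 1.45870865e+00 1.33905180e-03
 1.44060432e+00 2.32752420e-01]
scene index_mark [([0.6003, 0.1124, 0.068], 0.7)]
scene setpoint_mark [([0.519, -0.4917, -0.0004], 0.66), ([0.5837, 0.0774, 0.0598], 0.54)]
scene lug_center [([0.5766, 0.1154, 0.0776], 0.96)]
side index_mark [([0.602, 0.1132, 0.0687], 0.65)]
side setpoint_mark [([0.5355, 0.1162, 0.0665], 0.72), ([0.5807, 0.078, 0.068], 0.53)]
side lug_center [([0.5736, 0.1179, 0.0793], 0.9)]
wrist index_mark [([0.6032, 0.115, 0.0669], 0.8)]
wrist setpoint_mark [([0.6036, 0.2881, -0.0004], 0.62)]
wrist lug_center []
```

View pics/m3.png

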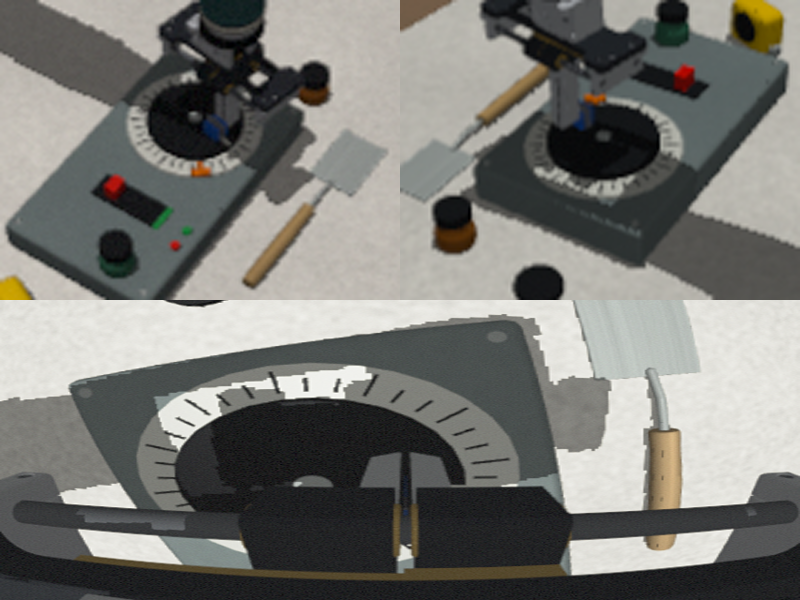

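The index reads about −7° and the setpoint about −45° (world, about the centre). The dial follows the finger, so I'll push another 32° and measure again.

Emit:
step_arm(
  series=[
    [-1,-3.4,1.4,0,5],
    [-1,-6.9,2.5,0,10],
    [-1,-10.4,3.4,0,15],
    [-1,-14.1,3.9,0,20],
    [-1,-17.7,4,0,25],
    [-1,-20,4,0,28],
    [-1,-21.4,3.9,0,30],
    [-1,-22.9,3.8,0,32],
    [-1,-22.9,3.8,0,32],
  ],
)

```text
time: 9.43
tool_pos: [0.5775, 0.1122, 0.0746]
ee_rot: [3.141, 0.001, 0.914]
wrist_force: [1.4, 0.6, 1.0]
width: 0.0006
```

```bash
python3 - <<'E'
from m import *
o=robot.get_obs(); print(o["time"],o["tool_pos"],o["ee_rot"],o["wrist_force"])
c={n:cams.snapshot(n) for n in("scene","side")}
k=lambda i,s:cv2.resize(i,s,interpolation=cv2.INTER_CUBIC)
a=c["scene"]["pixels"][150:200,295:363]; b=c["side"]["pixels"][205:255,287:355]
cv2.imwrite("pics/m4.png",np.hstack([k(a,(400,294)),k(b,(400,294))])[:,:,::-1])
C=np.array([.5367,.1215]); ang=lambda p:round(float(np.degrees(np.arctan2(p[1]-C[1],p[0]-C[0]))),1)
for n in c:
  for l in "index_mark setpoint_mark lug_center".split():
    r=models.pinpoint(c[n],l); print(n,l,[(np.round(x["position"],4).tolist(),ang(x["position"]),round(x["p"],2)) for x in r[:2]])
  P,u,v=orange(c[n],c[n]["pixels"],.059,C); print("orange",len(P),ang(P.mean(0)))
E
```

```text
9.425 [0.57751132 0.11219102 0.07459068] [3.14130330e+00 6.89364142e-04 9.14113490e-01] [1.35518335 0.62140661 0.98847387]
scene index_mark [([0.5832, 0.0785, 0.0653], -42.8, 0.82)]
scene setpoint_mark [([0.5846, 0.0767, 0.0598], -43.1, 0.59)]
scene lug_center [([0.5648, 0.095, 0.0798], -43.3, 0.93)]
orange 21 -46.8
side index_mark [([0.5833, 0.0728, 0.0636], -46.3, 0.73)]
side setpoint_mark []
side lug_center [([0.5635, 0.0976, 0.0799], -41.7, 0.87)]
orange 0 nan<stdin>:11: RuntimeWarning: Mean of empty slice.
  ret = um.true_divide(
```

View pics/m4.png

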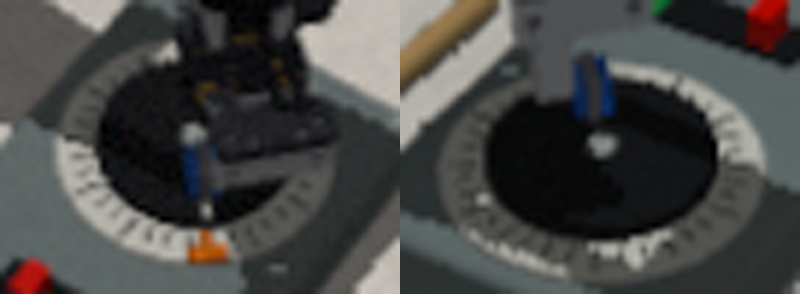

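In the scene crop the index line (206,210) nearly meets the orange tip (209,235). I'll back off, rise and move past the dial, to get one clean wrist view.

Emit:
step_arm(
  series=[
    [-1,10,0,0,0],
    [-1,16,0,0,0],
    [-1,16,0,-30,0],
    [-1,10,0,-80,0],
    [-1,-30,0,-115,0],
    [-1,-75,0,-125,0],
    [-1,-100,0,-125,0],
    [-1,-100,0,-125,0],
    [-1,-100,0,-125,0],
  ],
)

```text
time: 10.95
tool_pos: [0.5168, 0.034, 0.1991]
ee_rot: [-3.141, 0.0, 0.915]
wrist_force: [0.2, 0.1, 0.5]
width: 0.0003
```

```bash
cat > look.py <<'E'
from m import *
o=robot.get_obs(); print(o["time"],o["tool_pos"],o["ee_rot"],o["wrist_force"])
c=cams.snapshot("wrist"); import sys
save(c,sys.argv[1],(120,40,520,300),2)
s=cams.snapshot("scene")
C=np.array([.5367,.1215]); ang=lambda p:round(float(np.degrees(np.arctan2(p[1]-C[1],p[0]-C[0]))),1)
for q,n in((c,"wrist"),(s,"scene")):
  for l in "dial_center index_mark setpoint_mark lug_center switch_tab".split():
    r=models.pinpoint(q,l); print(n,l,[(np.round(x["position"],4).tolist(),ang(x["position"]),round(x["p"],2)) for x in r[:2]])
  P,u,v=orange(q,q["pixels"],.059,C,n=="wrist")
  if len(P): print("orange",len(P),ang(P.mean(0)),u.mean(),v.mean())
E
python3 look.py w5.png
```

```text
10.95 [0.51684998 0.03399182 0.1990594 ] [-3.14088318e+00  5.59676087e-05  9.14699150e-01] [0.24136117 0.10332144 0.54126488]
wrist dial_center [([0.5415, 0.1231, 0.0666], 18.4, 0.56)]
wrist index_mark []
wrist setpoint_mark [([0.5796, 0.0765, 0.0622], -46.4, 0.79)]
wrist lug_center [([0.5652, 0.0972, 0.0763], -40.5, 0.91)]
wrist switch_tab [([0.5272, -0.029, 0.062], -93.6, 0.92)]
orange 161 -44.3 364.11801242236027 120.63354037267081
scene dial_center [([0.5428, 0.1189, 0.0653], -23.1, 0.75)]
scene index_mark [([0.5837, 0.0771, 0.0669], -43.4, 0.58)]
scene setpoint_mark [([0.5827, 0.078, 0.0595], -43.4, 0.6)]
scene lug_center [([0.5669, 0.0976, 0.0796], -38.4, 0.64), ([0.489, 0.2911, 0.0011], 105.7, 0.33)]
scene switch_tab [([0.5332, -0.0238, 0.0586], -91.4, 0.39)]
orange 4 -40.2 332.0 192.5
```

View pics/w5.png

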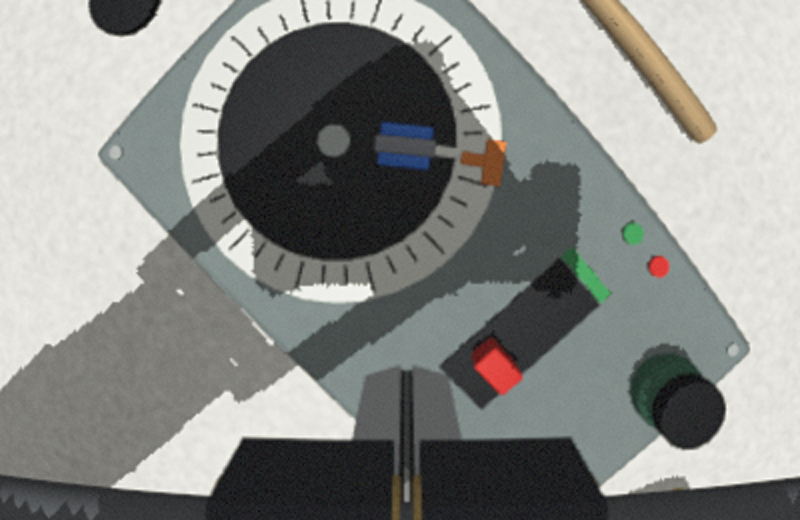

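Clear view: hub (334,140), index line (434,150)–(458,154), orange pointer from (461,158). The index is just short of (anticlockwise of) the pointer's middle. Next I'll compute the angle.

```bash
python3 - <<'E'
from m import *
c=cams.snapshot("wrist"); im=c["pixels"]; B=lambda x,y,z:back(c,120+x/2,40+y/2,z,True)[:2]
g=np.array([.5367,.1215])
# dial edge: dark disc -> fit circle of dial top (r .062) using dark pixels boundary
best=[]
f=200/np.tan(np.radians(c["fov_y"])/2); gray=cv2.GaussianBlur(im.min(2),(0,0),.7).astype(np.float32)
a=np.radians(np.arange(0,360,2)+.5)
def smp(x,y,r,z):
    P=np.c_[x+r*np.cos(a),y+r*np.sin(a),0*a+z]; p=np.array(c["R"])@P.T+np.array(c["t"])[:,None]
    rr=np.hypot(p[0],p[1]); th=np.arctan2(rr,p[2]); return cv2.remap(gray,(c["cx"]+f*th*p[0]/rr).astype(np.float32)[None],(c["cy"]+f*th*p[1]/rr).astype(np.float32)[None],1)[0]
for nm,r1,r2,z in(("ring",.084,.088,.054),("dial",.064,.060,.066)):
    G=sorted([(np.clip(smp(x,y,r1,z)-smp(x,y,r2,z),-30,60).mean(),x,y) for x in np.arange(.526,.552,.0007) for y in np.arange(.110,.133,.0007)],reverse=True)[:8]
    C=np.array(G)[:,1:].mean(0); print(nm,C,G[0][0])
    at=lambda p:np.degrees(np.arctan2(p[1]-C[1],p[0]-C[0]))
    print(" index",[(round(at(B(*q,.066)),1),round(np.hypot(*(B(*q,.066)-C)),4)) for q in((436,150.5),(447,152),(457,154))])
    P,u,v=orange(c,im,.059,C,True); h=cv2.cvtColor(im,cv2.COLOR_RGB2HSV)
    m=(h[...,0]>3)&(h[...,0]<22)&(h[...,1]>140)&(h[...,2]>60); vv,uu=np.nonzero(m)
    Q=np.array([back(c,i,j,.059,True)[:2] for i,j in zip(uu,vv)]); r=np.hypot(*(Q-C).T); k=r<.1; Q,r=Q[k],r[k]
    n=r<.075; print(" pointer",r.min(),n.sum(),at(Q[n].mean(0)),"all",at(Q.mean(0)))
    hue=h; mb=(h[...,0]>100)&(h[...,0]<130)&(h[...,1]>120); vv,uu=np.nonzero(mb)
    L=np.array([back(c,i,j,.092,True)[:2] for i,j in zip(uu,vv)]); L=L[np.hypot(*(L-C).T)<.06]; print(" lug blue",len(L),at(L.mean(0)))
E
```

```text
ring [0.5379875 0.1226875] 51.782917
 index [(np.float64(-44.9), np.float64(0.0526)), (np.float64(-44.9), np.float64(0.0582)), (np.float64(-45.2), np.float64(0.0633))]
 pointer 0.0662280089727914 48 -45.47592928679992 all -45.4510249972895
 lug blue 352 -44.22845026678722
dial [0.5385125 0.1225125] 58.157043
 index [(np.float64(-45.2), np.float64(0.0521)), (np.float64(-45.1), np.float64(0.0577)), (np.float64(-45.4), np.float64(0.0628))]
 pointer 0.06572835572299396 49 -45.713255677977166 all -45.63269882623517
 lug blue 352 -44.61164681020107
```

Index −45.1°, pointer −45.6°: aligned to within about 0.6°, so the dial is done. Next, the switch line.

```bash
python3 - <<'E'
from m import *
o=robot.get_obs(); c=cams.snapshot("wrist"); B=lambda x,y,z:back(c,120+x/2,40+y/2,z,True)[:2]
L=[B(442,367,.052),B(562,262,.052)]; R=[B(483,408,.052),B(600,305,.052)]
for q in(L,R): d=q[1]-q[0]; print("edge",q,np.arctan2(d[1],d[0]))
print("screws yaw", [B(*p,.05) for p in((115,153),(733,350))])
h=cv2.cvtColor(c["pixels"],cv2.COLOR_RGB2HSV); m=((h[...,0]<4)|(h[...,0]>175))&(h[...,1]>150)&(h[...,2]>80)
v,u=np.nonzero(m); P=np.array([back(c,i,j,.07,True)[:2] for i,j in zip(u,v)]); k=np.hypot(*(P-[.53,-.027]).T)<.035
print("red",k.sum(),P[k].mean(0),"green",B(585,273,.052),"jar",models.pinpoint(c,"jar_teal")[:1])
b=.5*(np.arctan2(*(L[1]-L[0])[::-1])+np.arctan2(*(R[1]-R[0])[::-1])); yaw=o["ee_rot"][2]
ex=np.array([np.cos(yaw),np.sin(yaw)]); ey=np.array([np.sin(yaw),-np.cos(yaw)])
S=.5*P[k].mean(0)+.5*np.array([.5282,-.0285]); t=np.array([np.cos(b),np.sin(b)]); print("S",S,b)
for s in(-.045,-.035,-.018,0.,.01,.018,.025):
    d=(S+s*t-o["tool_pos"][:2])*1000; print(s,round(d@ex,1),round(d@ey,1))
print("turn",np.degrees(yaw-b))
E
```

```text
edge [array([ 0.5073374 , -0.01094413]), array([ 0.59505316, -0.00337232])] 0.08610859719750151
edge [array([ 0.51109211, -0.04535189]), array([ 0.59909799, -0.03674579])] 0.09748012484876313
screws yaw [array([0.4367463 , 0.19951455]), array([ 0.65479567, -0.11554632])]
red 388 [ 0.53299959 -0.02173   ] green [ 0.60215381 -0.01632557] jar [{'position': [0.5687, 0.0962, 0.0794], 'p': 0.66}]
S [ 0.53059979 -0.025115  ] 0.09179436102313232
-0.045 -68.4 13.8
-0.035 -61.6 21.1
-0.018 -50.1 33.6
0.0 -37.8 46.8
0.01 -31.0 54.1
0.018 -25.6 60.0
0.025 -20.8 65.1
turn 47.12646158374641
```

Emit:
step_arm(
  series=[
    [-1,-30,10,0,10],
    [-1,-64,19,20,20],
    [-1,-64,19,40,30],
    [-1,-64,19,70,40],
    [-1,-64,19,110,47],
    [-1,-64,19,132,47],
    [-1,-64,19,139,47],
    [-1,-64,19,139,47],
    [-1,-57,26,139,47],
    [-1,-50,34,139,47],
    [-1,-44,40,139,47],
    [-1,-38,47,139,47],
    [-1,-34,51,139,47],
    [-1,-30,55,139,47],
    [-1,-29,57,139,47],
    [-1,-29,57,139,47],
  ],
)

```text
time: 13.7
tool_pos: [0.5443, -0.0242, 0.0602]
ee_rot: [-3.141, -0.001, 0.094]
wrist_force: [-0.8, 1.1, -0.9]
width: 0.0005
```

```bash
python3 - <<'E'
from m import *
o=robot.get_obs(); print(o["time"],o["tool_pos"],o["ee_rot"],o["wrist_force"])
c={n:cams.snapshot(n) for n in("scene","side")}
k=lambda i,s:cv2.resize(i,s,interpolation=cv2.INTER_CUBIC)
a=c["scene"]["pixels"][150:250,255:365]; b=c["side"]["pixels"][175:275,280:390]
cv2.imwrite("pics/m6.png",np.hstack([k(a,(400,364)),k(b,(400,364))])[:,:,::-1])
for n in c: print(n,models.pinpoint(c[n],"switch_tab")[:2],models.pinpoint(c[n],"index_mark")[:1])
E
```

```text
13.7 [ 0.54433638 -0.02415183  0.06024753] [-3.14120338e+00 -5.75266545e-04  9.40498290e-02] [-0.83591971  1.13556184 -0.92238156]
scene [{'position': [0.5603, -0.0207, 0.062], 'p': 0.61}] [{'position': [0.5783, 0.0771, 0.0664], 'p': 0.94}]
side [{'position': [0.5587, -0.0187, 0.0633], 'p': 0.56}, {'position': [0.4866, 0.2956, -0.0014], 'p': 0.18}] [{'position': [0.584, 0.0755, 0.066], 'p': 0.78}]
```

View pics/m6.png

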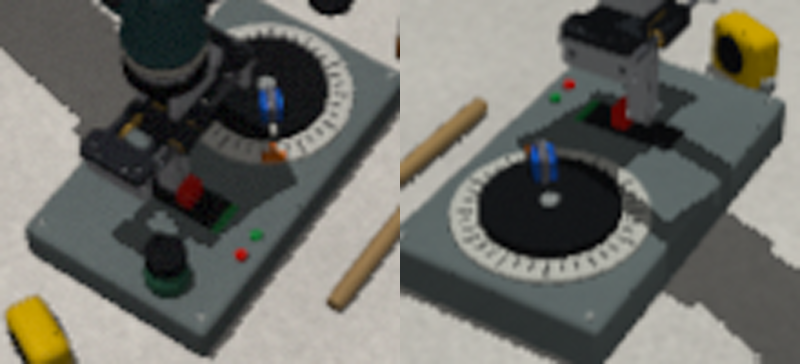

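The tab is partly over, ahead of the finger, with the green stripe still clear of it. I'll keep pushing along tool +x and watch the force.

Emit:
step_arm(
  series=[
    [-1,2,0,0,0],
    [-1,4,0,0,0],
    [-1,6,0,0,0],
    [-1,7,0,0,0],
    [-1,7,0,0,0],
  ],
)

```text
time: 14.62
tool_pos: [0.5503, -0.0239, 0.0605]
ee_rot: [3.141, 0.002, 0.094]
wrist_force: [-4.9, -0.5, 3.5]
width: 0.0008
```

Emit:
step_arm(
  series=[
    [-1,1,0,0,0],
    [-1,2,0,0,0],
    [-1,3,0,0,0],
    [-1,3,0,0,0],
  ],
)

```text
time: 15.12
tool_pos: [0.5505, -0.0239, 0.0605]
ee_rot: [3.141, 0.008, 0.094]
wrist_force: [-12.0, -1.8, 8.0]
width: 0.0007
```

The finger stalled at x=0.5505 while the force rose to 12 N (friction is about 2.5 N), and x matches the expected stop. I'll back off, rise and check.

Emit:
step_arm(
  series=[
    [-1,-6,0,0,0],
    [-1,-18,0,0,0],
    [-1,-18,0,-40,0],
    [-1,-40,0,-90,0],
    [-1,-80,0,-140,0],
    [-1,-130,0,-160,0],
    [-1,-150,0,-160,0],
    [-1,-150,0,-160,0],
  ],
)

```text
time: 16.12
tool_pos: [0.4043, -0.0375, 0.2212]
ee_rot: [3.141, -0.004, 0.093]
wrist_force: [0.5, 0.1, 0.1]
width: 0.0008
```

```bash
python3 - <<'E'
from m import *
o=robot.get_obs(); print(o["time"],o["tool_pos"],o["wrist_force"])
c={n:cams.snapshot(n) for n in("scene","side")}
k=lambda i,s:cv2.resize(i,s,interpolation=cv2.INTER_CUBIC)
a=c["scene"]["pixels"][150:250,255:365]; b=c["side"]["pixels"][175:275,280:390]
cv2.imwrite("pics/m7.png",np.hstack([k(a,(400,364)),k(b,(400,364))])[:,:,::-1])
for n in c:
  for l in "switch_tab index_mark setpoint_mark jar_teal jar_amber jar_lid tape_measure".split(): print(n,l,[np.round(x["position"],3).tolist() for x in models.pinpoint(c[n],l)[:2]])
E
```

```text
16.125 [ 0.40431341 -0.03754016  0.22121672] [0.53799125 0.06606052 0.13850386]
scene switch_tab [[0.489, 0.294, 0.002], [0.568, -0.021, 0.06]]
scene index_mark [[0.58, 0.077, 0.067], [0.516, -0.492, 0.001]]
scene setpoint_mark [[0.58, 0.077, 0.06]]
scene jar_teal [[0.519, -0.489, -0.001], [0.603, -0.096, 0.05]]
scene jar_amber [[0.601, 0.294, 0.006]]
scene jar_lid [[0.488, 0.293, 0.004]]
scene tape_measure [[0.55, -0.223, 0.0]]
side switch_tab [[0.564, -0.018, 0.063]]
side index_mark [[0.584, 0.073, 0.068]]
side setpoint_mark []
side jar_teal [[0.599, 0.292, 0.002], [0.603, -0.101, 0.052]]
side jar_amber [[0.598, 0.294, 0.004]]
side jar_lid [[0.486, 0.293, 0.003]]
side tape_measure [[0.548, -0.222, -0.001]]
```

View pics/m7.png

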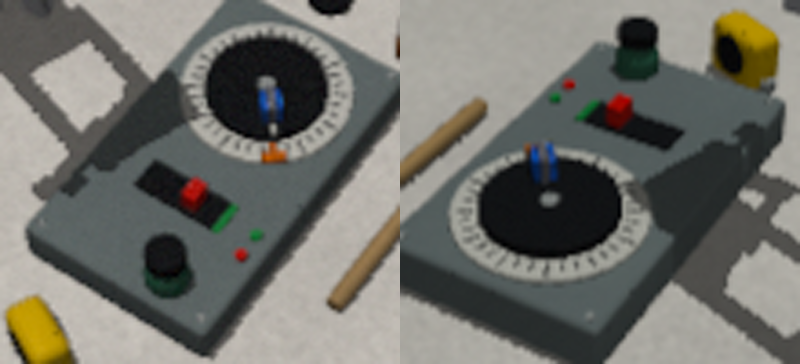

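The tab has moved most of the slot but stands short of the green stripe in the picture. I'll measure its travel precisely from the red pixels, before against now.

```bash
python3 - <<'E'
from m import *
S0=np.array([.5306,-.0265])
for n in("scene","side"):
    c=cams.snapshot(n); R=[]
    for im in(cv2.imread(f"pics/{n}0.png")[:,:,::-1].copy(),c["pixels"]):
        h=cv2.cvtColor(im,cv2.COLOR_RGB2HSV); m=((h[...,0]<5)|(h[...,0]>174))&(h[...,1]>150)&(h[...,2]>60)
        v,u=np.nonzero(m); P=np.array([back(c,i,j,.066)[:2] for i,j in zip(u,v)])
        t=np.array([.9958,.0917]); q=(P-S0)@t; l=(P-S0)@[-t[1],t[0]]; k=(abs(l)<.03)&(q>-.03)&(q<.06); R.append(P[k].mean(0)); print(n,k.sum(),q[k].min(),q[k].max())
    h=cv2.cvtColor(c["pixels"],cv2.COLOR_RGB2HSV); m=(h[...,0]>50)&(h[...,0]<80)&(h[...,1]>120); v,u=np.nonzero(m)
    P=np.array([back(c,i,j,.052)[:2] for i,j in zip(u,v)]); k=abs((P-S0)@[-.0917,.9958])<.02; k&=np.hypot(*(P-S0).T)<.1
    print(R,"travel",np.linalg.norm(R[1]-R[0]),"green",P[k].mean(0),"gap centre-green",(P[k].mean(0)-R[1])@t)
E
```

```text
scene 46 -0.011907839088860396 0.011791853392197483
scene 46 0.023567033741482363 0.0473223471932412
[array([ 0.530221  , -0.02591148]), array([ 0.56629867, -0.02200886])] travel 0.03628814198852627 green [ 0.59951675 -0.01694982] gap centre-green 0.033542474316781944
side 52 -0.013427896532929962 0.014096775912325072
side 50 0.022647930019695266 0.048687216725764114
[array([ 0.53019589, -0.02182657]), array([ 0.56506919, -0.01930513])] travel 0.034964342253205355 green [ 0.59897121 -0.01649947] gap centre-green 0.034016906592958626
```

Travel measures 36.3 mm and 35.0 mm (stop at 35), so the switch is at its stop; the stripe simply lies beyond it. Handing in.

```bash
python3 -c "
from bench import robot; print(robot.get_obs()['time'],robot.close_job())"
```

```text
the job is handed in; nothing more can be done
17.025 None
```

The dial is at the setpoint, the start switch is at its far stop, and I handed the job in at 17.0 s. The hand-in gives no verdict, so these are my own checks.

- **Dial:** I pushed it about 150° clockwise with the shut fingertips against the anticlockwise face of the lug, without pinching it. A clear close-up, taken before the switch was pushed, put the index at −45.1° and the pointer at −45.6°, about 0.5° apart. A coarser check afterwards, from the scene camera, put both marks at the same point. The side camera no longer found the setpoint, so it gave no second reading.
- **Switch:** It stalled while the pushing force rose to 12 N, against about 2.5 N of friction. The measured travel was 36.3 mm in one view and 35.0 mm in the other; the stop is at 35 mm. In the pictures the tab stands with a gap before the green stripe. I took the stripe to lie beyond the stop, going by the travel and the stall.
- **Loose things:** The teal jar, amber jar and tape measure were where they started, within a few millimetres. The jar lid was located only at the end, with no starting reading to compare. I did not re-measure the cup, offcut or spatula. The arm was kept clear of all of these.
- **Detections:** The networks gave some false detections, for example placing the switch tab at the jar lid. I discarded those against the pictures and the geometry.

The arm ended clear of everything, about 0.22 m up.

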